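# Pin a strap loop to a wooden sole and proof-pull it

### The job

Take the white-headed mallet by its handle and knock the pin of the brass strap loop fully home in the heel of the clamped wooden sole, then lay the mallet down flat on the bench. Then draw the spring gauge's black handle out until its orange pointer stands level with the red marker clip, without pulling well past it, and finish still holding the handle there so that the proof load stays on the loop. Only the mallet may touch the pin; leave the marker clip and everything else on the bench where it is.

Things in the scene. Friction and masses are not known exactly. Their poses are not given: they have to be found in the camera images.
- rig: the proof rig, a grey board 480 x 115 x 18 mm bolted to the bench; origin on the bench straight below the pin, x axis = pull direction, from the sole's heel along the gauge to its handle, z up. The board spans x = -252 to +228 mm (below the gauge handle is bare bench). Two toggle clamps with red handles, 120 mm high, stand on its +y edge at x = -85 and -175 mm; the -y side is clear
- strap_plate (a point): centre of the top of the brass strap-loop plate (40 x 26 mm, top 61 mm above the bench) on the heel; axes as the rig's. The clamped wooden sole runs from 26 mm on the +x side of this point (heel) to 224 mm on the -x side (toe), heel top 58 mm above the bench, heel 65 mm wide
- gauge_case (a point): middle of the top of the spring gauge's slotted case (blue sides, white scale strips): 166 mm long along x, 34 mm wide, top 78 mm above the bench; axes as the rig's, 139 mm from the strap plate. Its hook holds the strap loop
- pin (a joint): depth of the split spring pin in the heel, m: starts at 0 to 0.003, fully home (head on the plate) at 0.014. It grips its hole and springs slightly: it gives way at 5 to 7 N of push and then stays where it was driven. It does not move under the mallet's own weight
- pin_top (a point): centre of the top face of the pin's steel head, a flat disc 16 mm across and 4 mm thick, its underside 11 to 14 mm above the brass plate at the start; its top is 65 mm above the bench when home. The pin goes straight down
- mallet_grip (a point): centre of the mallet's flat-sided wooden handle where to grip it, close behind the head. The mallet is straight, 210 mm long; x axis along the handle to the head, z up as it lies. Handle 22 mm wide, 28 mm high, from x = -106 to +24 mm of this point (brass ferrule 36 mm across from +18). As it lies, the handle is level, its axis 32 mm above the bench
- mallet_head (a point): centre of the mallet's white nylon head, 64 mm ahead of mallet_grip along x: an eight-sided bar 80 mm long (along x), 64 mm across its flats; its flat underside, 32 mm below this point, is what strikes, as with a leather worker's maul
- mallet: the mallet, loose, about 0.34 kg; origin 32 mm below mallet_grip, on the bench as it lies on a flat of its head; same axes
- gauge_rod (a joint): how far the gauge's steel rod is drawn out of its case, m: 0 at rest, stop at 0.105. An inner spring draws it back: about 3 N at 0, plus 1 N for every 10 mm
- gauge_grip (a point): middle of the black grip bar of the rod's stirrup handle: the bar is 18 mm thick and 80 mm long, level, across the pull direction, 62 mm above the bench. x axis = pull direction (away from the case), y along the bar. Between the bar and the stirrup's cross wire (57 mm back towards the case) the stirrup is open, 79 mm wide, for a finger from above
- gauge_pointer (a point): tip of the orange pointer on the rod, in the slot along the top of the case; moves with the rod
- gauge_marker (a point): red marker clip on the case's +y edge, at the pointer's height, set at the proof load, 50 to 85 mm beyond the pointer's rest; x axis = pull direction. Pointer level with marker = the two have the same x along the pull direction. The scale's divisions are 5 mm
- pin_tray: round shallow steel tray of small pins, 160 mm across, 19 mm high; loose bystander, to be left alone; origin on its underside
- oilstone: grey oilstone on a wooden block, 215 x 66 x 56 mm; loose bystander, to be left alone; origin on its underside
- glue_jar: amber glue jar, 68 mm across, 85 mm high; loose bystander, to be left alone; origin on its underside
- round_tin: green and white round tin, 87 mm across, 50 mm high; loose bystander, to be left alone; origin on its underside
- spare_sole: second wooden sandal sole, lying loose, 250 x 86 x 40 mm, origin under its heel; loose bystander, to be left alone; origin on its underside
- shoe_last: wooden shoe last, 242 x 84 x 90 mm; loose bystander, to be left alone; origin on its underside
- pincers: lasting pincers with red grips, 150 mm long, lying flat; loose bystander, to be left alone; origin on its underside
Mind the look-alikes: they are no part of the job. Of the things shaped like the mallet, the white one is meant.

How it is judged:
On the way, in this order (a step that is already met when the one before it is completed fails the run):
1. the pin is driven home with the mallet held in the gripper (value of joint pin above 0.012 m and contact force between the fingers and mallet above 1 N and horizontal distance between mallet_head and pin_top below 0.06 m), for 0.05 s.
2. the mallet lies released on the bench, off the rig (height (world z) of mallet_head between 0.027 and 0.038 m and angle between mallet_head's own x axis and vertical between 1.45 and 1.7 rad and contact force between each of the fingers, the arm and mallet below 0.1 N and contact force between mallet and rig below 0.1 N and linear speed of mallet below 0.03 m/s), for 0.2 s.
3. the gauge's pointer is drawn to the marker by the handle (x of gauge_pointer in the frame of gauge_marker between -0.005 and 0.005 m and contact force between the fingers and gauge_rod above 2 N), for 0.5 s.
At the end, for the whole second after the job is handed in: the pin is at least 12 of its 14 mm down; the mallet lies level, at rest and untouched on the bench, off the rig; the fingers hold the gauge's handle (more than 2 N) with the pointer within 5 mm of the marker along the scale, at rest, through the last second (all of step 2 and all of step 3 and value of joint pin above 0.012 m and contact force between mallet and gauge_rod below 0.1 N and velocity of joint gauge_rod between -0.01 and 0.01 m/s); the arm keeps its last pose, push and grip.
It fails at once if the pin is touched by the fingers or the arm instead of the mallet (contact force between any of the fingers, the arm and pin above 0.5 N).
It fails at once if the gauge is pulled more than 12 mm past the marker (x of gauge_pointer in the frame of gauge_marker above 0.012 m).
It fails at once if the marker clip is shifted by more than 3 mm (distance of gauge_marker from where it was at the start of the episode above 0.003 m).
It fails at once if a bystander is moved by more than 20 mm or tipped (distance of any of pin_tray, oilstone, glue_jar, round_tin, spare_sole, shoe_last, pincers from where it was at the start of the episode above 0.02 m or angle between any of pin_tray, oilstone, glue_jar, round_tin, spare_sole, shoe_last, pincers's own z axis and vertical above 0.3 rad).
It also fails if it takes over 51 s, if anything falls off the work surface, if the arm or the gripper's body presses on something with over 40 N, if the wrist force passes 120 N, or if a joint passes its speed limit or range.

### The arm

A 6-joint arm with a two-finger parallel gripper is mounted at the origin on the work surface. World frame = base frame: x ahead of the robot, y to its left, z up, the work surface at z = 0. Lengths are in m, angles in rad, forces in N, time in s.
With the tool pointing down it reaches from about 0.325 to 0.775 m from the base axis. Payload 5.5 kg.
Tool frame: the origin (TCP) lies between the finger pads; the fingertips stand 8 mm ahead of it and the grasp point (between the pads) lies 11 mm behind it (tcp_to_tips is the distance from the TCP to the fingertips, in m); z points along the fingers, y is the line along which they close (so a half turn about z gives the same grasp; the last joint's range is limited). The gripper opens to 88 mm and grips with 3 to 60 N. Pads are 20 mm wide; open, the fingers measure 115 mm over their backs; the gripper's body (75 mm by 178 mm) begins 61 mm behind the grasp point.
Start: joints at [-1.322, 0.091, 1.231, -0, 1.82, -0.057], TCP at [0.181, -0.572, 0.231] pointing down, gripper open.
Joint ranges: [-2.87, 2.87], [-0.86, 2.18], [0.17, 2.46], [-1.51, 4.65], [0.06, 2.69], [-2.65, 2.65]. Speed limits (rad/s): [2.57, 2.57, 3.01, 3.14, 3.14, 3.14].

### API

Orientations are given as a unit quaternion [w, x, y, z].
In Python, from bench import * gives the robot as it stands. Calls block until the motion is done:
- move_to(position, orientation): joint-space move of the TCP to a pose.
- move_l(position, speed=0.15, orientation=None): straight line of the TCP; orientation=None keeps the orientation; speed is the mean speed in m/s.
- movej(angles): joint-space move.
- gripper_open() and close(): open the fingers fully, or close them until they stop; the grip force is fixed at half the most.
- hold(seconds).
- inverse_kinematics(position, orientation): joint angles nearest the present ones, or None.
- state(): the state.
- get_image(name): name is "scene" or "side" or "wrist"; returns a dict with "frame" (420x560x3 uint8, blue, green, red), "depth" (420x560 float32, m along the optical axis (not along the pixel's ray), 0 where there is no reading), "camera_matrix" (3x3 intrinsics, pixels), "view" (4x4, takes a point from world to camera coordinates). Camera axes: x right, y up, looking along -z (the intrinsics and any distortion apply to the point x, -y, -z); pixel columns grow to the right and rows downward; lengths in m; the calibration is good to about 2 mm. A picture is of the moment at which its call begins.
A pose or a line that the arm cannot do raises IKError and nothing moves.
- job_done(): hands the job in; it is judged then, once.
The state is a dict: "time": time; "joint_pos": joint angles; "dq": joint speeds; "joint_torque": joint torques, N m; "ee_pos": TCP position; "ee_rot": TCP orientation; "ft_force": force on the tool from outside, world axes, zero at the start; "moment": the same for the moment, N m; "finger_gap": finger opening in m; "finger_force": force on a finger pad.
Only numpy, scipy, OpenCV 4.12 (cv2) and the standard library are available. Lean on these libraries where they do the work, as an engineer would, in place of code of your own. Each camera call takes 0.05 s, during which the arm holds its last target. There are 200 camera calls.

## Working session

There is one attempt and no reset: what is moved stays moved. The work goes in short steps, each a Python script; the robot and the scene stay as the last script left them, time stands still between calls to the robot, and variables do not carry over. Pictures are saved under pics/ and viewed, at most 10 in all, crops included, and the job is handed in when it is done.

```bash
mkdir -p pics; cat > h.py <<'E'
from bench import *
import numpy as np, cv2
from scipy.spatial.transform import Rotation as R
def snap(name,fn=None):
    g=get_image(name); 
    if fn: cv2.imwrite('pics/'+fn,g["frame"])
    np.savez('pics/'+name+'.npz',**g); return g
def px(g,u,v,z=None):
    """pixel -> world, by depth or on plane z"""
    K=g["camera_matrix"];V=np.linalg.inv(g["view"])
    d=np.array([(u-K[0,2])/K[0,0],-(v-K[1,2])/K[1,1],-1.])
    o=V[:3,3]; w=V[:3,:3]@d
    if z is None: return o+w*float(g["depth"][int(v),int(u)])
    return o+w*((z-o[2])/w[2])
def down(yaw):  # tool x axis at yaw? tool z down
    q=(R.from_euler('z',yaw)*R.from_euler('x',np.pi)).as_quat(); return [q[3],q[0],q[1],q[2]]
E
python3 - <<'E'
from h import *
a=snap('scene')['frame'];b=snap('side')['frame'];
cv2.imwrite('pics/a.png',cv2.resize(a,(800,600),interpolation=cv2.INTER_CUBIC));cv2.imwrite('pics/b.png',cv2.resize(b,(800,600),interpolation=cv2.INTER_CUBIC))
s=state();print(s)
E
```

```text
{'time': 0.1, 'joint_pos': array([-1.32167191e+00,  9.17939070e-02,  1.23174625e+00,  1.30503763e-05,
        1.81978635e+00, -5.66872318e-02]), 'dq': array([ 1.51345141e-03, -1.91599347e-03, -3.14423501e-03, -7.62833456e-04,
       -2.98549685e-05, -9.71657775e-04]), 'joint_torque': array([ 3.13472963e-03, -4.47858310e+01, -4.07568133e+01,  7.00731087e-02,
        2.84036854e-02, -1.05123274e-04]), 'ee_pos': array([ 0.18059026, -0.5719235 ,  0.22962459]), 'ee_rot': array([-8.63521309e-04,  9.88332048e-01,  1.52312219e-01, -7.69894157e-05]), 'ft_force': array([-0.3436848 , -0.23104038, -0.18342837]), 'moment': array([-0.00560945, -0.01302448,  0.01447612]), 'finger_force': 0.0, 'finger_gap': 0.08777203834947164}
```

View pics/a.png

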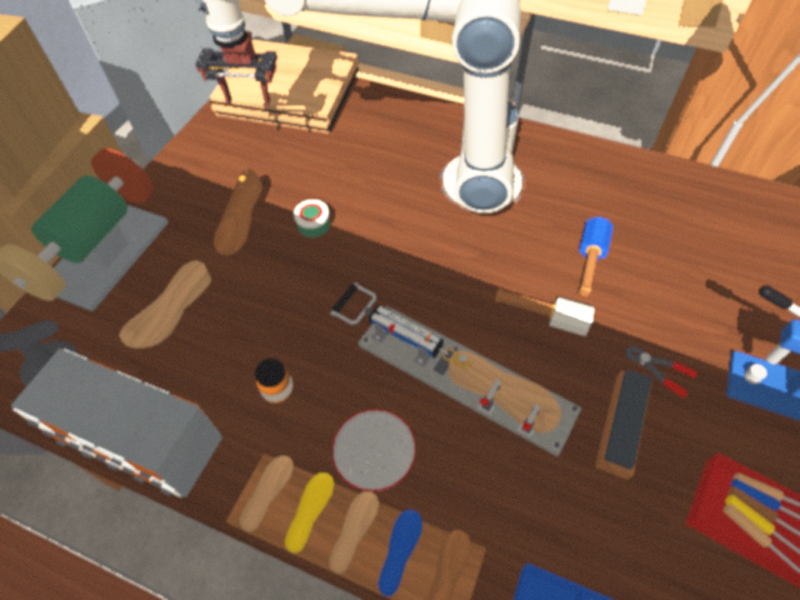

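View pics/b.png

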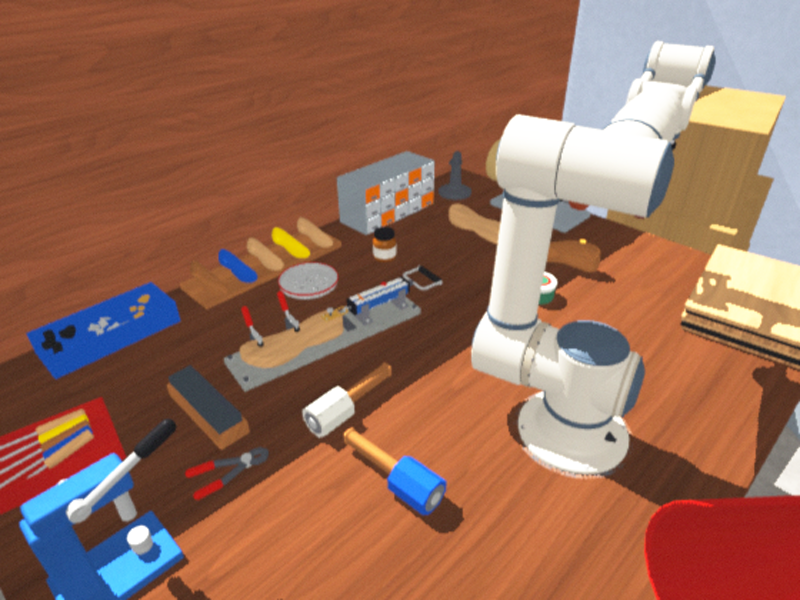

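The scene view has two mallet shapes: the white head at about (573,317) with its handle at (525,300), and a blue head at (597,237) with its handle at (588,270). The white one is the target. The rig runs from the gauge handle at (350,302) to the toe at (555,430), with the pin near (460,357). I'll check this in a close crop.

```bash
python3 - <<'E'
import numpy as np,cv2
from h import px
g=dict(np.load('pics/scene.npz'))
c=g["frame"][190:320,225:425]; cv2.imwrite('pics/c.png',cv2.resize(c,(800,520),interpolation=cv2.INTER_CUBIC))
for n,u,v in [('whead',401,222),('handle',368,210),('base',343,130),('pin',322,250),('grip',240,209),('toe',388,301)]: print(n,px(g,u,v).round(3))
print(np.linalg.inv(g['view'])[:3,3])
E
```

```text
whead [0.381 0.33  0.053]
handle [0.372 0.221 0.046]
base [0.2   0.065 0.186]
pin [0.583 0.137 0.081]
grip [ 0.539 -0.153  0.072]
toe [0.634 0.36  0.018]
[1.13794493 0.25510651 1.12510165]
```

View pics/c.png

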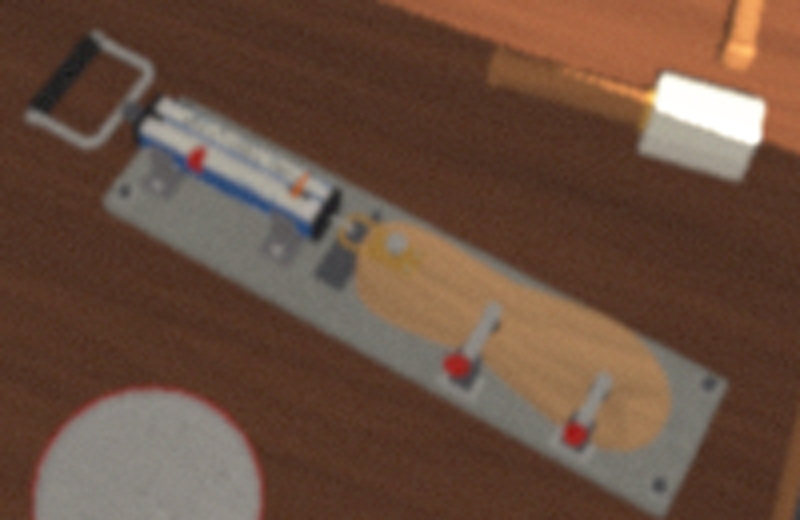

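The crop (4x, origin 225,190) shows the white head at (710,110) with its handle running to (490,70). It also shows the pin at (397,242), pointer at (300,185), marker at (197,158), and grip-bar ends at (97,40) and (38,108).

```bash
python3 - <<'E'
import numpy as np,cv2
from h import px
g=dict(np.load('pics/scene.npz'))
def P(n,u,v,z):
    p=px(g,225+u/4,190+v/4,z); print(n,p.round(4), 'depth z',px(g,225+u/4,190+v/4).round(3)); return p
pin=P('pin',397,242,.0775)
a=P('barA',97,40,.071);b=P('barB',38,108,.071);m=(a+b)/2
print('grip',m,np.linalg.norm(a-b), 'dist pin-grip',np.linalg.norm((m-pin)[:2]))
po=P('ptr',300,185,.08);mk=P('mark',197,158,.08)
br=P('c1',725,382,.018);bb=P('c2',660,515,.018);bl=P('c3',105,205,.018)
print('lens',np.linalg.norm(br-bb),np.linalg.norm(bb-bl))
x=(bl-bb)/np.linalg.norm(bl-bb);print('rig yaw',np.arctan2(x[1],x[0]),'pin-grip yaw',np.arctan2(*(m-pin)[1::-1]))
print('ptr-mark',(mk-po)@x)
h=[P('h',u,v,.064) for u,v in [(665,72),(766,97),(757,140),(648,112)]]
print(sum(h)/4)
t=P('tail',492,67,.046);f=P('front',640,100,.046)
d=f-t;print('mallet yaw',np.arctan2(d[1],d[0]),np.linalg.norm(d))
E
```

```text
pin [0.5807 0.1429 0.0775] depth z [0.581 0.143 0.078]
barA [ 0.4957 -0.1413  0.071 ] depth z [ 0.495 -0.142  0.069]
barB [ 0.572  -0.1562  0.071 ] depth z [ 0.571 -0.157  0.069]
grip [ 0.533834   -0.14870972  0.071     ] 0.07774864335797424 dist pin-grip 0.29531360088720743
ptr [0.5641 0.06   0.08  ] depth z [0.564 0.06  0.079]
mark [ 0.5716 -0.0208  0.08  ] depth z [ 0.57  -0.021  0.078]
c1 [0.5672 0.3972 0.018 ] depth z [0.568 0.397 0.02 ]
c2 [0.6826 0.3777 0.018 ] depth z [0.678 0.379 0.006]
c3 [ 0.6052 -0.0872  0.018 ] depth z [ 0.598 -0.092  0.003]
lens 0.1170390985813654 0.4713098474392194
rig yaw -1.7358992497265797 pin-grip yaw -1.7300791323418678
ptr-mark 0.078435514908853
h [0.3489 0.2879 0.064 ] depth z [0.346 0.288 0.06 ]
h [0.3422 0.367  0.064 ] depth z [ 0.293  0.374 -0.001]
h [0.3843 0.3691 0.064 ] depth z [ 0.338  0.376 -0.001]
h [0.3909 0.2849 0.064 ] depth z [0.374 0.286 0.039]
[0.36657072 0.32723845 0.064     ]
tail [0.3836 0.1578 0.046 ] depth z [0.381 0.157 0.042]
front [0.3695 0.2767 0.046 ] depth z [0.372 0.277 0.049]
mallet yaw 1.6885598309523968 0.11972768409623678
```

```bash
python3 - <<'E'
from h import *
print(inverse_kinematics([.372,.263,.03],down(1.685)),inverse_kinematics([.537,.15,.15],down(-.165)))
move_to([.372,.263,.19],down(1.685))
g=snap('wrist'); cv2.imwrite('pics/d.png',cv2.resize(g['frame'],(800,600)))
print(state()['joint_pos'],state()['ee_pos'],state()['time'])
E
```

```text
[ 5.40701730e-01 -2.52955988e-01  1.91355819e+00 -4.44089210e-16
  1.48099045e+00  4.26498057e-01] [ 2.11368693e-01 -2.42282856e-02  1.49093542e+00 -4.44089210e-16
  1.67488552e+00  1.94716502e+00]
[ 5.39586683e-01 -3.05696656e-01  1.67148598e+00 -1.35882766e-04
  1.77583106e+00  4.26441946e-01] [0.37238109 0.26258485 0.19000656] 3.1583
```

View pics/d.png

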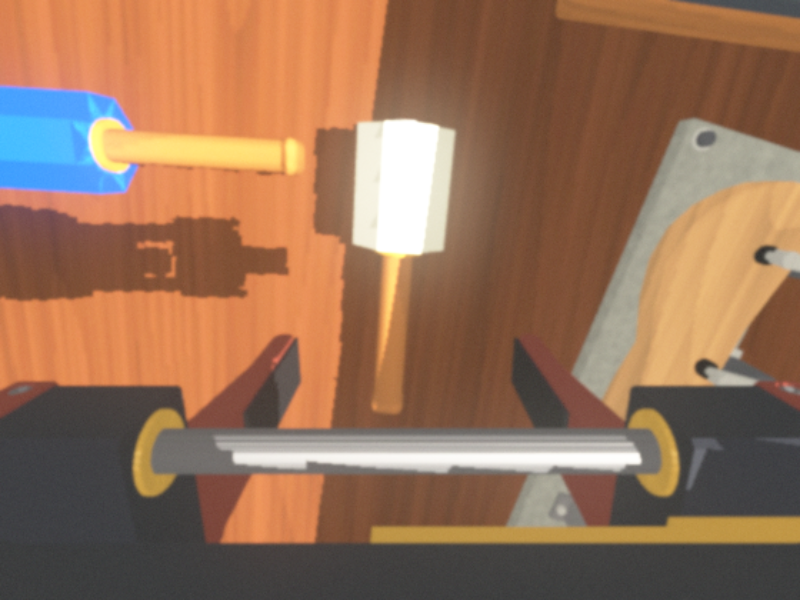

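The wrist view shows the white mallet below the gripper: head front at (408,121), head back at (397,252), handle tail at (387,410). The blue one is off to the left at (60,140).

```bash
python3 - <<'E'
import numpy as np
from h import px
g=dict(np.load('pics/wrist.npz'))
P=lambda u,v,z:(px(g,u*.7,v*.7,z),px(g,u*.7,v*.7))
for n,u,v,z in [('front',409,121,.064),('back',395,250,.064),('tail',388,410,.046),('neck',395,280,.046),('mid',391,340,.046)]:
    a,b=P(u,v,z);print(n,a.round(4),b.round(4))
t=P(388,410,.046)[0];
for q in (P(395,265,.046)[0],P(409,121,.064)[0],P(402,185,.064)[0]):
  d=q-t;print(np.arctan2(d[1],d[0]),np.linalg.norm(d[:2]))
E
```

```text
front [0.3627 0.3671 0.064 ] [ 0.3624  0.3743 -0.0006]
back [0.3626 0.287  0.064 ] [0.3626 0.287  0.0639]
tail [0.3706 0.1574 0.046 ] [0.3705 0.1578 0.0466]
neck [0.3649 0.2623 0.046 ] [0.3649 0.2621 0.0453]
mid [0.3668 0.2161 0.046 ] [0.3668 0.2161 0.0461]
1.6300396969799773 0.1159611919995913
1.608446662195708 0.20981004581518042
1.6171091016506514 0.1716973076170403
```

```bash
python3 - <<'E'
from h import *
g=[.3657,.2633]; q=down(1.617)
move_to(g+[.09],q)
move_l(g+[.022],.12)
close(); s=state(); print('grip',s['finger_gap'],s['finger_force'],s['ee_pos'],s['ft_force'],s['time'])
move_l(g+[.17],.15); s=state(); print('lift',s['finger_gap'],s['ft_force'],s['moment'],s['time'])
y=-1.732+np.pi/2; d=np.array([np.cos(y),np.sin(y)]); pin=np.array([.581,.143])
p=list(pin-.044*d)
move_to(p+[.17],down(y)); s=state(); print(s['ee_pos'],s['ft_force'],s['time'])
a=snap('side')['frame'];b=snap('scene')['frame'][170:300,225:425]
cv2.imwrite('pics/e.png',np.hstack([cv2.resize(a[120:300,120:320],(400,400),interpolation=2),cv2.resize(b,(400,400),interpolation=2)]))
E
```

```text
grip 0.02203681136634443 29.999655783176422 [0.36561447 0.26327068 0.02195254] [-0.53752682 -0.38016308  0.75602176] 5.3833
lift 0.021883328962929174 [ 0.23705489  0.43324835 -3.41382576] [-0.2142873  -0.10488651  0.01270264] 6.5167
[0.53711932 0.15043269 0.16955017] [ 0.60264189  0.76170139 -3.78413297] 7.8167
```

View pics/e.png

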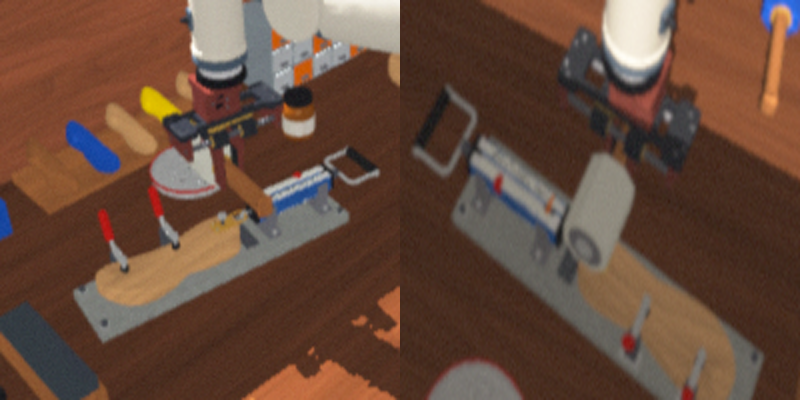

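Left: the mallet is gripped with its handle towards the side camera. Right: the head is over the heel, level and clear of the gauge case. Next I press down while watching the force.

```bash
python3 - <<'E'
from h import *
p=list(state()['ee_pos'][:2])
y=-1.732+np.pi/2; d=np.array([np.cos(y),np.sin(y)]); p=list(np.array([.581,.143])-.044*d)
move_l(p+[.104],.1)
f0=state()['ft_force'][2]; print('f0',f0)
for z in np.arange(.100,.076,-.002):
    move_l(p+[z],.05); s=state(); f=s['ft_force'][2]-f0
    print(round(z,3),s['ee_pos'][2].round(4),f.round(2),(s['moment']).round(2),round(s['time'],2))
    if f>14: break
E
```

```text
f0 -2.850073474021789
0.1 0.1005 -0.82 [-0.    0.22  0.06] 8.97
0.098 0.0987 3.44 [ 0.05  0.21 -0.04] 9.22
0.096 0.0963 5.11 [ 0.04  0.01 -0.03] 9.47
0.094 0.094 3.32 [ 0.16 -0.23 -0.01] 9.72
0.092 0.0919 3.19 [ 0.09 -0.39  0.02] 9.97
0.09 0.0899 3.96 [ 0.13 -0.47  0.08] 10.22
0.088 0.0878 3.93 [ 0.09 -0.46  0.04] 10.47
0.086 0.0865 8.02 [-0.   -0.    0.01] 10.72
0.084 0.0857 13.82 [-0.1   0.57 -0.07] 10.97
0.082 0.0844 16.78 [-0.19  0.93 -0.07] 11.22
```

```bash
python3 - <<'E'
from h import *
p=list(state()['ee_pos'][:2])
move_l(p+[.17],.15)
move_to([.3657,.2633,.12],down(1.617))
b=snap('scene');a=snap('side');print(state()['time'],state()['ft_force'],state()['moment'])
for v in range(248,256): print([round(float(px(b,u,v)[2])*1000) for u in range(318,332)])
print(px(b,324,251).round(4))
A=cv2.resize(b['frame'][225:285,290:350],(400,400),interpolation=2); B=cv2.resize(a['frame'][220:340,200:320],(400,400),interpolation=2)
cv2.imwrite('pics/f.png',np.hstack([A,B]))
E
```

```text
13.3583 [ 0.42614608 -0.10937166 -3.70921206] [-0.23705631 -0.11100695  0.01459698]
[57, 61, 58, 65, 59, 63, 59, 56, 57, 56, 60, 56, 57, 57]
[60, 64, 61, 60, 58, 60, 62, 52, 56, 57, 58, 60, 58, 56]
[64, 63, 59, 59, 65, 63, 65, 60, 56, 58, 52, 55, 58, 60]
[1125, 64, 61, 65, 67, 62, 62, 68, 61, 61, 59, 60, 60, 59]
[60, 61, 58, 66, 66, 66, 65, 67, 65, 63, 60, 62, 62, 58]
[59, 63, 63, 63, 64, 65, 63, 62, 57, 59, 61, 61, 60, 60]
[61, 62, 59, 60, 63, 66, 63, 62, 58, 61, 60, 61, 59, 56]
[61, 62, 62, 56, 60, 60, 59, 61, 61, 1125, 60, 64, 54, 57]
[0.5744 0.1411 0.0622]
```

View pics/f.png

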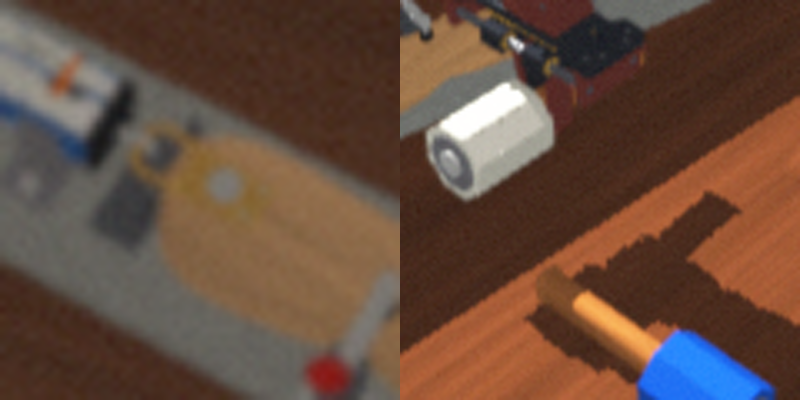

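The pin head sits on the plate at about 65 mm in depth, so it is home. Now I lay the mallet back where it was, then go look at the gauge handle.

```bash
python3 - <<'E'
from h import *
g=[.3657,.2633]
move_l(g+[.028],.12)
f0=state()['ft_force'][2]
for z in (.025,.0225,.021):
    move_l(g+[z],.05); s=state(); print(z,s['ee_pos'][2],s['ft_force'][2],s['moment'].round(2))
    if s['ft_force'][2]-f0>5: break
gripper_open(); move_l(g+[.13],.2); 
w=snap('wrist');print(state()['time'])
Y=-1.732; x=np.array([np.cos(Y),np.sin(Y)]); m=np.array([.534,-.149])
move_to(list(m+.018*x)+[.16],down(Y+np.pi/2)); print(state()['time'],state()['joint_pos'].round(2))
v=snap('wrist');b=snap('scene')
A=cv2.resize(v['frame'],(533,400)); B=cv2.resize(w['frame'],(267,200));C=cv2.resize(b['frame'][190:260,225:325],(267,200),interpolation=2)
cv2.imwrite('pics/g.png',np.hstack([A,np.vstack([B,C])]))
E
```

```text
0.025 0.02541988618143136 -3.8794302350335887 [-0.21 -0.1  -0.  ]
0.0225 0.022336065627723285 -3.5798698795887276 [-0.22 -0.11 -0.01]
0.021 0.02088173520543051 -2.912558586395093 [-0.23 -0.1  -0.05]
16.875
18.5667 [-0.36 -0.03  1.48  0.    1.69  1.37]
```

View pics/g.png

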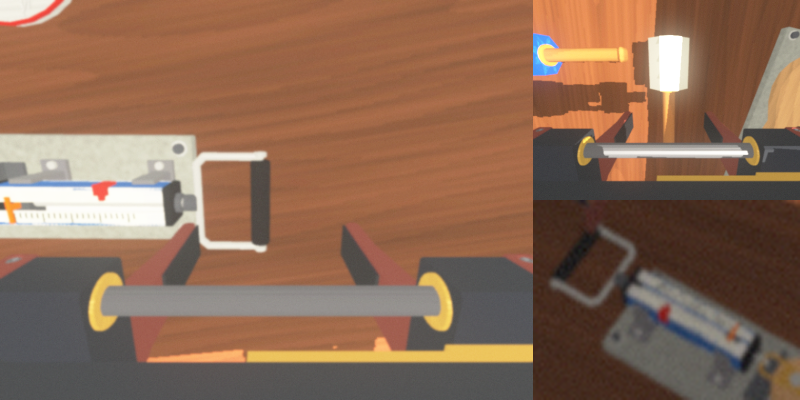

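The mallet lies flat on the bench (top right). The gauge handle bar is at (260,204) in the left view, with the marker at (102,190) and the pointer at (12,210).

```bash
python3 - <<'E'
from h import *
v=dict(np.load('pics/wrist.npz'));b=dict(np.load('pics/scene.npz'))
k=560/533
P=lambda u,w,z:px(v,u*k,w*k,z)
a=P(260,162,.071);c=P(260,246,.071);m=(a+c)/2
print(a,c,'bar mid',m,np.linalg.norm(a-c),px(v,260*k,204*k))
d=(a-c)/np.linalg.norm(a-c); print('y yaw',np.arctan2(d[1],d[0]),'-> x yaw',np.arctan2(d[1],d[0])-np.pi/2)
po=P(12,205,.08);mk=P(102,188,.08);x=np.array([np.cos(-1.732),np.sin(-1.732)]);print(po,mk,(mk-po)[:2]@x)
h=px(b,401,216);print('mallet head top',[px(b,u,w).round(3) for u,w in ((398,214),(403,215),(408,217))])
print((m[:2]-state()['ee_pos'][:2])@x,(m[:2]-state()['ee_pos'][:2])@[-x[1],x[0]])
E
```

```text
[ 0.56772554 -0.16267533  0.071     ] [ 0.49023719 -0.14947133  0.071     ] bar mid [ 0.52898136 -0.15607333  0.071     ] 0.0786052777356431 [ 0.53040353 -0.15629281  0.07036802]
y yaw -0.1687786756477281 -> x yaw -1.7395750024426246
[0.56617861 0.05379983 0.08      ] [ 0.56842662 -0.02751154  0.08      ] 0.07989633902789639
mallet head top [array([0.363, 0.313, 0.064]), array([0.361, 0.328, 0.065]), array([0.361, 0.345, 0.062])]
-0.009002604545340104 -0.003804817871905015
```

```bash
python3 - <<'E'
from h import *
Y=-1.737; x=np.array([np.cos(Y),np.sin(Y)]); m=np.array([.530,-.1545]); q=down(Y+np.pi/2)
at=lambda s,z=.051:list(m+s*x)+[z]
move_to(at(.018,.10),q); move_l(at(.018),.1); print(state()['ft_force'])
close(); s=state(); print('grip',s['finger_gap'],s['finger_force'],s['ft_force'],s['time'],(s['ee_pos'][:2]-m)@x)
move_l(at(.066),.06); s=state(); print(s['finger_gap'],s['ft_force'],s['time'],(s['ee_pos'][:2]-m)@x)
b=snap('scene');w=snap('wrist')
A=cv2.resize(b['frame'][190:260,235:315],(457,400),interpolation=2);B=cv2.resize(w['frame'],(343,257))
cv2.imwrite('pics/i.png',np.hstack([A,np.vstack([B,np.zeros((143,343,3),np.uint8)])]))
E
```

```text
[ 0.02560476  0.9456018  -0.38801824]
grip 0.017109655360985493 30.000330805778503 [1.00703847 5.23224752 1.35032425] 20.7417 0.017689859058149786
0.016973138386603435 [1.77610925 8.32996129 2.78167927] 21.6917 0.06467532068562369
```

View pics/i.png

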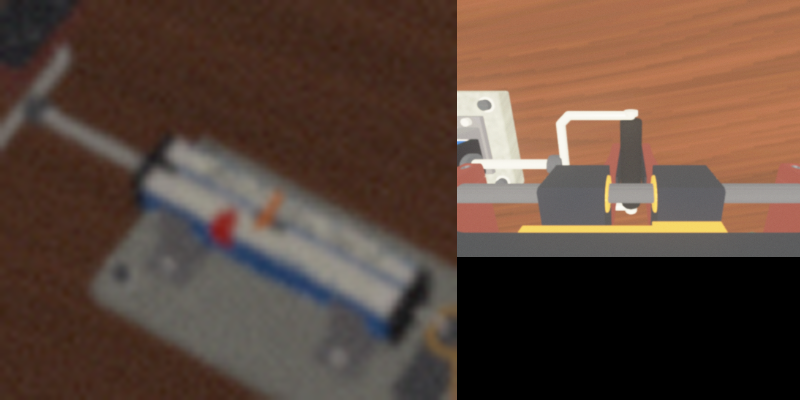

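The handle is gripped and the pointer at (270,210) is close to the marker at (223,228) in the left crop. I'll measure the remaining gap by colour centroids.

```bash
cat > gap.py <<'E'
from h import *
Y=-1.737; X=np.array([np.cos(Y),np.sin(Y)])
def gap(b):
    hsv=cv2.cvtColor(b['frame'],cv2.COLOR_BGR2HSV); r={}
    for n,lo,hi in (('ptr',7,15),('mark',None,None)):
        H=hsv[...,0]; M=((H>=lo)&(H<=hi)&(hsv[...,1]>130)&(hsv[...,2]>140)) if lo else (((H<4)|(H>174))&(hsv[...,1]>150)&(hsv[...,2]>110))
        M[:, :262]=0; M[:,300:]=0; M[:218]=0; M[240:]=0
        v,u=np.nonzero(M); z=np.array([px(b,i,j) for i,j in zip(u,v)]); 
        c=px(b,u.mean(),v.mean(),.08); r[n]=c; print(n,len(u),u.mean().round(2),v.mean().round(2),c.round(4),np.median(z,0).round(4))
    return (r['mark']-r['ptr'])[:2]@X
E
python3 - <<'E'
from gap import *
print(gap(dict(np.load('pics/scene.npz'))))
E
```

```text
ptr 1 281.0 227.0 [ 0.5557 -0.0052  0.08  ] [ 0.5557 -0.0052  0.0801]
mark 9 273.33 229.56 [ 0.5729 -0.0233  0.08  ] [ 0.5719 -0.0245  0.0794]
0.014923505531792992
```

```bash
sed -i "s/('ptr',7,15)/('ptr',5,16)/; s/>130)&(hsv\[...,2\]>140/>120)\&(hsv[...,2]>115/" gap.py
python3 - <<'E'
from gap import *
print(gap(dict(np.load('pics/scene.npz'))))
m=np.array([.530,-.1545])
move_l(list(m+.078*X)+[.051],.04); hold(.3); s=state(); print(s['finger_gap'],s['ft_force'],s['time'],(s['ee_pos'][:2]-m)@X)
b=snap('scene');print(gap(b))
cv2.imwrite('pics/j.png',cv2.resize(b['frame'][212:247,260:306],(788,600),interpolation=2))
E
```

```text
ptr 7 281.57 227.0 [ 0.555  -0.0036  0.08  ] [ 0.5538 -0.0035  0.0801]
mark 9 273.33 229.56 [ 0.5729 -0.0233  0.08  ] [ 0.5719 -0.0245  0.0794]
0.016402529038710843
0.017445250954432386 [ 1.59077744 10.76627134  1.78105558] 22.5417 0.07621536098466344
ptr 7 277.71 225.71 [ 0.5553 -0.0163  0.08  ] [ 0.5551 -0.0154  0.082 ]
mark 10 273.5 229.4 [ 0.5722 -0.023   0.08  ] [ 0.5716 -0.0235  0.0792]
0.0038179912968214873
```

View pics/j.png

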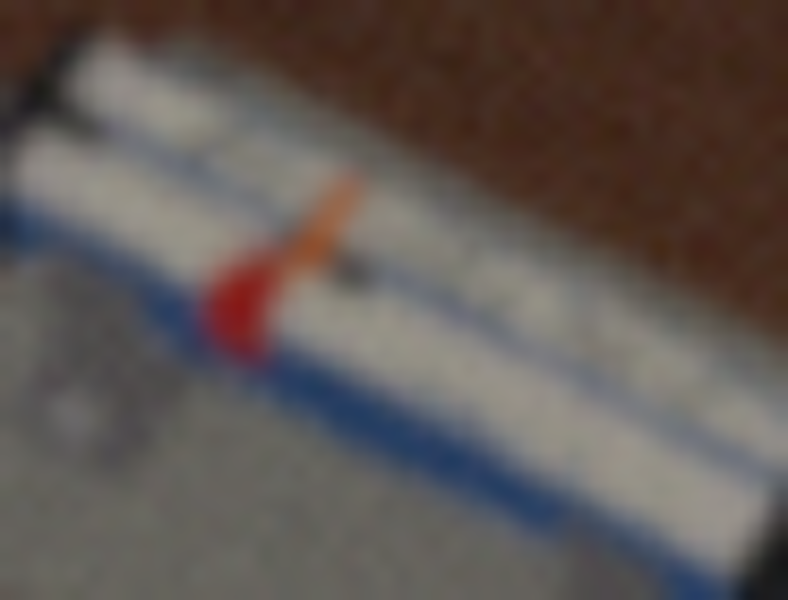

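The pointer at (325,228) is about 3 mm short of the marker's top centre at (245,285), and all the estimates say 2–4 mm. I'll pull another 2.7 mm.

```bash
python3 - <<'E'
from gap import *
m=np.array([.530,-.1545])
move_l(list(m+.0807*X)+[.051],.02); hold(.6); s=state(); print(s['finger_gap'],s['finger_force'],s['ft_force'],s['time'],(s['ee_pos'][:2]-m)@X)
gs=[];
for i in range(3): b=snap('scene');gs.append(gap(b))
print(gs)
c=snap('side')
cv2.imwrite('pics/k.png',np.hstack([cv2.resize(b['frame'][212:247,260:295],(400,400),interpolation=2),cv2.resize(c['frame'][185:235,235:285],(400,400),interpolation=2)]))
E
```

```text
0.01701771111203513 30.00059276819229 [ 1.4205752  10.77108014  2.95094844] 23.475 0.0788039963900376
ptr 8 276.88 225.75 [ 0.5564 -0.0186  0.08  ] [ 0.5553 -0.0187  0.0805]
mark 9 273.33 229.56 [ 0.5729 -0.0233  0.08  ] [ 0.5715 -0.0244  0.0787]
ptr 8 276.88 225.75 [ 0.5564 -0.0186  0.08  ] [ 0.5553 -0.0182  0.0797]
mark 9 273.33 229.56 [ 0.5729 -0.0233  0.08  ] [ 0.5723 -0.0244  0.0783]
ptr 7 276.71 225.71 [ 0.5564 -0.0191  0.08  ] [ 0.5585 -0.0182  0.0827]
mark 10 273.5 229.4 [ 0.5722 -0.023   0.08  ] [ 0.5715 -0.0235  0.0811]
[np.float64(0.0018407033331446845), np.float64(0.0018407033331446845), np.float64(0.001223610108887461)]
```

View pics/k.png

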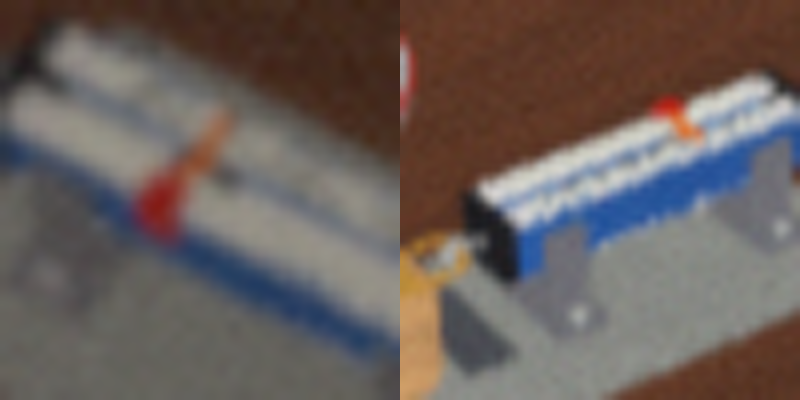

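Both views show the pointer lined up with the marker, within 2 mm by measurement, and the grip is firm. I'm handing in.

```bash
python3 -c "
from bench import *
hold(.3);print(job_done())"
```

```text
the job is handed in; nothing more can be done
None
```

The job is handed in, but no verdict came back: by camera the pin is home at about 65 mm, the mallet lies flat on the bench off the rig, and the gripper holds the gauge handle with the pointer within about 2 mm of the marker.

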